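Try the desk-leg boots on the leg stub and sort them

TASK

Two grey leg boots lie on the cardboard, and only one of them has a socket big enough for our desk's legs, like the steel stub of leg on the gauge. Leave the boot that goes on slid fully home over the stub, its open end up against the wooden stop, and lay the boot that does not fit down flat in the white tray. Leave the flask, carton and cream jar where they are.

Things in the scene. Friction and masses are not known exactly. Their poses are not given: they have to be found in the camera images.
- gauge: Fit gauge of brown wood, fixed to the desk: a stop block 40 x 110 x 50 mm high, from whose face a level round steel stub (30 mm diameter, 70 mm long, last 8 mm tapering to 20 mm) sticks out to -x, its axis 28 mm above the desk, with a guide rail on each side. Origin: on the desk under the stub's axis, in the plane of the stop face. x points along the stub into the block; z up.
- lane_mouth (a point): Desk level, midway between the mouths of the gauge's two wooden guide rails, 195 mm before the stop face. The rails are 20 mm high, 12 mm thick and 62 mm apart inside, from the stop face to 150 mm before it, then flare to 105 mm apart at the mouth; between them is bare desk. Axes as the gauge.
- stub_root (a point): Where the stub's axis meets the stop face of the gauge, 28 mm above the desk; axes as the gauge.
- stub_tip (a point): Centre of the free end of the stub, 70 mm before the stop face.
- boot_wide: Light grey plastic boot for a tubular desk leg: a square block 56 x 56 mm, 90 mm long, lying on a flat side, with a round blind socket 40 mm wide and 80 mm deep in one end. Origin: centre of its underside. x points along it from the closed end (-45 mm) to the open end (+45 mm); z up; socket axis 28 mm up. About 0.18 kg. Slides over the stub. Either boot may lie on the left or the right.
- boot_narrow: Light grey plastic boot for a tubular desk leg: a square block 56 x 56 mm, 90 mm long, lying on a flat side, with a round blind socket 22 mm wide and 80 mm deep in one end. Origin: centre of its underside. x points along it from the closed end (-45 mm) to the open end (+45 mm); z up; socket axis 28 mm up. About 0.18 kg. Too narrow to go over the stub. Outside it is the same as the other.
- boot_wide_mouth (a point): Centre of the open end of the boot with the 40 mm socket, on the socket's axis; x points out of the socket.
- boot_narrow_center (a point): Middle of the boot with the 22 mm socket, on the socket's axis, 28 mm above its underside; axes as the boot.
- mat: Sheet of brown cardboard fixed to the desk, 240 (x) x 280 (y) x 3 mm thick, on which the two boots lie side by side. Origin: centre of its underside. It lies left or right of the gauge.
- tray: White plastic open tray fixed to the desk on the side of the gauge away from the cardboard, 172 x 172 x 35 mm high outside, walls 6 mm (160 x 160 mm inside), floor 6 mm thick. Origin: centre of its underside.
- flask: Small pink drinking flask with a black cap, 68 mm diameter, 130 mm high, standing beyond the work; leave it alone. Origin: centre of its underside.
- carton: Small dark blue drink carton with a yellow cap, 45 x 60 x 104 mm high, standing; leave it alone. Origin: centre of its underside.
- cream_jar: White round cream jar, 80 mm diameter, 60 mm high; leave it alone. Origin: centre of its underside.
Not all that is in view belongs to the job. Leave any orange look-alike of the boot_wide alone.

How it is judged:
By the outcome, as a careful person would: the job done as asked, in the order asked, and still so for the second after the job is handed in, with the robot touching nothing.
It also fails if it takes over 72 s, if anything falls off the work surface, if the arm or the gripper's body presses on something with over 40 N, if the wrist force passes 120 N, or if a joint passes its speed limit or range.

ROBOT

A 7-joint arm with a two-finger parallel gripper is mounted at the origin on the work surface. World frame = base frame: x ahead of the robot, y to its left, z up, the work surface at z = 0. Lengths are in m, angles in degrees, forces in N, time in s.
With the tool pointing down it reaches from about 0.425 to 0.875 m from the base axis. Payload 4.7 kg.
Tool frame: the origin (TCP) lies at the very end of the fingers, on their centre line; the grasp point (between the pads) lies 19 mm behind it (env.grip_point_offset is the distance from the TCP to the grasp point, in m); z points along the fingers, y is the line along which they close (so a half turn about z gives the same grasp; the last joint's range is limited). The gripper opens to 87 mm and grips with 3 to 60 N. Pads are 19 mm wide; open, the fingers measure 117 mm over their backs; the gripper's body (75 mm by 190 mm) begins 51 mm behind the grasp point.
Start: joints at [70.709, 18.392, -4.016, 83.108, 1.295, 78.541, -3.26], TCP at [0.223, -0.61, 0.223] pointing down, gripper open.
Joint ranges: [-163.93, 163.93], [-17.29, 119.83], [-79.2, 71.16], [3.27, 140.29], [-89.18, 269.18], [5.43, 117.66], [-154.24, 154.24]. Speed limits (degrees/s): [147.25, 147.25, 180, 180, 180, 180, 180].

INTERFACE

Orientations are given as [roll, pitch, yaw] about the fixed x, y, z axes, in that order (R = Rz(yaw) Ry(pitch) Rx(roll)).
In Python, from cell import env gives the robot as it stands.
- The arm moves only by the tool jog_arm, never from a script. Its argument "motion" is a list of rows, each an object of numbers: "x", "y", "z": the shift along the tool's x, y, z in cm; "ax", "ay", "az": the turn, a rotation vector about the tool's x, y, z in degrees. In form: [{"x": .., "y": .., "z": .., "ax": .., "ay": .., "az": ..}, ...]. A call has exactly 5 rows; each row shifts and turns the commanded pose from where the row before left it, along the tool's axes as they then stand; what a row does not reach is not made up. A row lasts 1/10 s, in which the tool goes at most 50 mm and 8.59 degrees, less where a joint would pass 70% of its speed; a pose out of reach is approached as far as the arm can. A call is refused whole if a number of a shift passes 5 or a number of a turn 8.59, either way. A call with a gripper value outside its range is refused whole. "claw" is the gripper command: -1 is shut, 1 is fully open, values between are in proportion, set as the call begins (left out, the last holds). The fingers move at their own pace and stop on an object; "squeeze" is the grip in N (left out, the last holds). Time passes only in rows, so rows that do not move let the fingers close, or fill a call up. It gives the time, the measured TCP pose, the force, the opening and the grip force at its end, in the units of the state.
- env.get_obs(): the state, without advancing time (a new reading comes with each control period).
- env.read_camera(name): name is "side" or "top" or "wrist"; returns the picture (400x640x3 uint8, red, green, blue); there is no depth.
- env.camera_params(name): a dict with "fx", "fy", "cx", "cy" (pixels), "extrinsics" (4x4, takes a point from world to camera coordinates). Camera axes: x right, y up, looking along -z (the intrinsics and any distortion apply to the point x, -y, -z); pixel columns grow to the right and rows downward; lengths in m; the calibration is good to about 2 mm. A picture is of the moment at which its call begins: read the wrist's pose just before it. camera_params takes no time and is no camera call; for the wrist camera it gives the pose at the moment of the call.
- env.sign_off(): hands the job in; it is judged then, once.
The state is a dict: "time_s": time; "qpos": joint angles; "joint_velocities": joint speeds; "effort": joint torques, N m; "tool_pos": TCP position; "tool_rot": TCP orientation; "force": force on the tool from outside, world axes, zero at the start; "wrist_torque": the same for the moment, N m; "grip_width": finger opening in m; "grasp_force": force on a finger pad.
Only numpy, scipy, OpenCV 4.12 (cv2) and the standard library are available. Lean on these libraries where they do the work, as an engineer would, in place of code of your own. Each camera call takes 0.05 s, during which the arm holds its last target. There are 200 camera calls.

## Working session

There is one attempt and no reset: what is moved stays moved. The work goes in short steps, Python scripts to look and compute and a tool call to move; the robot and the scene stay as the last step left them, time stands still between calls to the robot, and variables do not carry over. Pictures are saved under pics/ and viewed, at most 10 in all, crops included, and the job is handed in when it is done.

Besides the shell and the picture viewer there is one more tool, called after ">>>" as name(argument=value, ...) on one line, values as JSON. jog_arm: Moves the arm, as the interface text tells. Its arguments: {"type":"object","properties":{"motion":{"type":"array"},"claw":{"type":"number"},"squeeze":{"type":"number"}},"required":["motion"]}

```bash
ls; mkdir -p pics; cat > h.py <<'E'
from cell import env
import numpy as np, cv2
def snap(n,f):
    p=env.camera_params(n); im=env.read_camera(n); cv2.imwrite('pics/'+f,im[:,:,::-1]); return im,p
def ray(p,u,v):
    E=np.array(p['extrinsics']); d=np.array([(u-p['cx'])/p['fx'],-(v-p['cy'])/p['fy'],-1.])
    return -E[:3,:3].T@E[:3,3], E[:3,:3].T@d
def on(p,u,v,z):
    o,d=ray(p,u,v); return o+d*(z-o[2])/d[2]
def proj(p,X):
    E=np.array(p['extrinsics']); c=E[:3,:3]@np.array(X)+E[:3,3]
    return p['cx']-p['fx']*c[0]/c[2], p['cy']+p['fy']*c[1]/c[2]
E
python3 - <<'E'
from h import *
a,p=snap('top','top.png'); b,q=snap('side','side.png')
print({k:v for k,v in p.items()}); print(q)
print(env.get_obs())
E
```

```text
pics
{'fx': 507.5201284316576, 'fy': 507.5201284316576, 'cx': 330.0304462056723, 'cy': 203.17444363282695, 'extrinsics': array([[ 0.02094327, -0.99968118, -0.01410398,  0.08788847],
       [ 0.98796675,  0.01853146,  0.15355222, -0.63439724],
       [-0.1532419 , -0.01715015,  0.98803987, -1.43072783],
       [ 0.        ,  0.        ,  0.        ,  1.        ]])}
{'fx': 385.1217960331254, 'fy': 385.1217960331254, 'cx': 318.3158285710004, 'cy': 199.9361241352918, 'extrinsics': array([[-0.77026241, -0.63752664, -0.01598793,  0.53157198],
       [ 0.44854471, -0.55941402,  0.69703917, -0.27416749],
       [-0.45332491,  0.52973177,  0.71685478, -1.00510175],
       [ 0.        ,  0.        ,  0.        ,  1.        ]])}
{'time_s': 0.1, 'qpos': array([70.70779933, 18.43550089, -4.01646345, 83.16769823,  1.29246402,
       78.54117109, -3.25867279]), 'joint_velocities': array([-0.00393285, -0.14598504, -0.01521717, -0.10560128, -0.06720436,
        0.05121443, -0.04831625]), 'effort': array([ 5.13778741e-04, -4.92567873e+01, -4.05530417e-01, -3.13396454e+01,
       -6.41408237e-02,  3.94438673e-02,  8.09658150e-05]), 'tool_pos': array([ 0.22318664, -0.60995212,  0.22156507]), 'tool_rot': array([-1.79900725e+02,  2.68091727e-03,  2.01034985e+01]), 'force': array([ 0.14991956, -0.61453046,  0.29099644]), 'wrist_torque': array([ 0.02253074,  0.00982735, -0.06403103]), 'grasp_force': 0.0, 'grip_width': 0.08706287867408073}
```

View pics/top.png

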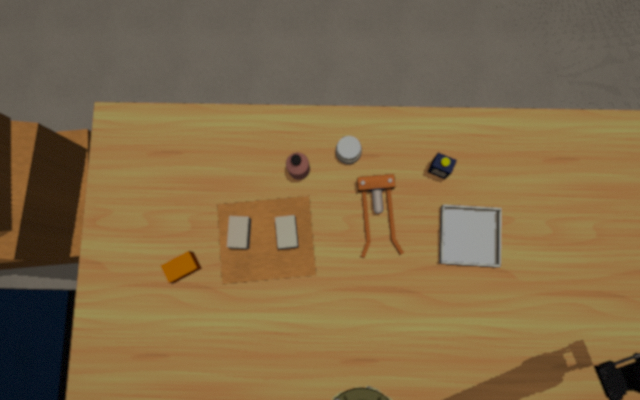

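View pics/side.png

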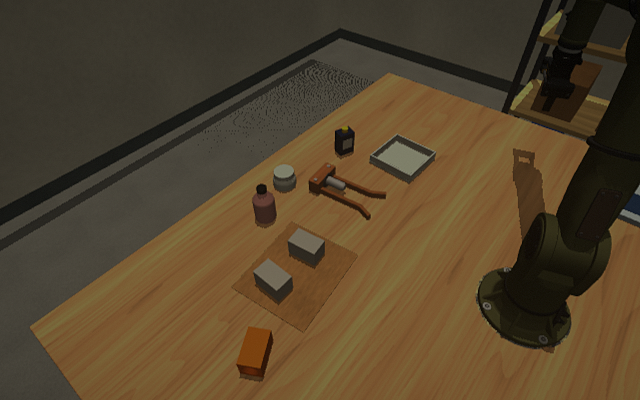

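The top view shows the left boot at (239,232), the right boot at (287,232), an orange decoy at (180,267), the gauge stub at (377,200) and the tray at (470,236). Candidates for the wide boot are the two greys. No socket end is visible yet.

```bash
python3 - <<'E'
from h import *
p=env.camera_params('top'); im=cv2.imread('pics/top.png')
q=env.camera_params('side')
for n,c in(('top',p),('side',q)): print(n,ray(c,320,200)[0].round(3))
hsv=cv2.cvtColor(im,cv2.COLOR_BGR2HSV)
m=((hsv[...,1]<70)&(hsv[...,2]>95)).astype(np.uint8)
m[:110]=0;m[300:]=0;m[:,:150]=0
cs,_=cv2.findContours(m,cv2.RETR_EXTERNAL,cv2.CHAIN_APPROX_NONE)
for c in cs:
    if cv2.contourArea(c)<60: continue
    r=cv2.minAreaRect(c); u=r[0][0]; z=.059 if u<310 else .035 if u>420 else .043 if r[0][1]>170 else .06
    P=np.array([on(p,*b,z) for b in cv2.boxPoints(r)])
    e1=P[1]-P[0];e2=P[2]-P[1]
    print(r[0],P.mean(0).round(4),'len',np.linalg.norm(e1).round(4),np.linalg.norm(e2).round(4),'dir',np.degrees(np.arctan2(e1[1],e1[0])).round(1),np.degrees(np.arctan2(e2[1],e2[0])).round(1))
# gauge block, red-brown
m=((hsv[...,0]<13)&(hsv[...,1]>150)&(hsv[...,2]>60)).astype(np.uint8); m[:,:335]=0; m[:,420:]=0
m[270:]=0
cv2.imwrite('pics/m.png',m*255)
blk=m.copy(); 
n,l,s,cc=cv2.connectedComponentsWithStats(m); print(s)
ys,xs=np.nonzero(m)
for v in range(172,262,6):
    print(v,xs[ys==v])
E
```

```text
top [0.406 0.075 1.512]
side [0.077 0.718 0.92 ]
(237.75379943847656, 231.9467010498047) [0.5425 0.3643 0.059 ] len 0.0899 0.0557 dir -1.1 -93.0
(286.02972412109375, 231.7970428466797) [0.5456 0.2251 0.059 ] len 0.0572 0.0903 dir -83.1 -172.5
(470.9990539550781, 235.53028869628906) [ 0.5481 -0.3108  0.035 ] len 0.1754 0.1743 dir -2.4 -90.7
(377.3318786621094, 200.97789001464844) [ 0.6428 -0.0378  0.043 ] len 0.0254 0.0658 dir -85.1 -175.9
(348.0, 147.5) [0.7979 0.0509 0.06  ] len 0.0709 0.0697 dir -89.0 -179.3
[[     0      0    640    400 255818]
 [   386    176      8      4     13]
 [   358    178     25     14     73]
 [   365    180      1      1      1]
 [   367    180      1      1      1]
 [   371    181      1      2      2]
 [   375    180      3      3      4]
 [   381    181      3      4      5]
 [   386    181      1      1      1]
 [   387    181      7     10     19]
 [   380    182      1      1      1]
 [   384    185      2      4      6]
 [   392    185      2      1      2]
 [   360    189      1      1      1]
 [   362    190      2      3      3]
 [   363    19
[... 366 characters left out ...]
 [   391    225      1      2      2]
 [   366    226      1      1      1]
 [   366    229      2      3      5]
 [   392    228      1      2      2]
 [   392    233      1      1      1]
 [   367    234      2      4      4]
 [   392    236      1      1      1]
 [   367    239      1      1      1]
 [   393    239      1      1      1]
 [   368    241      1      1      1]
 [   394    241      1      1      1]
 [   394    243      1      1      1]
 [   396    245      1      1      1]]
172 []
178 [362 387 392]
184 [359 360 365 367 368 375 379 381 382 387 388 389 390]
190 [362 364 365 367 387]
196 [388]
202 [388 389]
208 []
214 []
220 [391]
226 [366 391]
232 []
238 []
244 []
250 []
256 []
```

```bash
python3 - <<'E'
from h import *
im=cv2.imread('pics/side.png'); t=cv2.imread('pics/top.png')
a=cv2.resize(im[220:310,230:350],None,fx=4,fy=4,interpolation=cv2.INTER_CUBIC)
b=cv2.resize(t[165:265,340:420],(288,360),interpolation=cv2.INTER_CUBIC)
cv2.imwrite('pics/c1.png',cv2.convertScaleAbs(np.hstack([a,b]),alpha=1.5))
p=env.camera_params('wrist'); E=np.array(p['extrinsics']); print(p['fx'],p['cx'],p['cy'])
o=env.get_obs(); 
from scipy.spatial.transform import Rotation as R
Rt=R.from_euler('xyz',o['tool_rot'],degrees=True).as_matrix()
c=-E[:3,:3].T@E[:3,3]
print('cam in tool',(Rt.T@(c-o['tool_pos'])).round(4)); print('cam axes in tool (cols x,y,z)',(Rt.T@E[:3,:3].T).round(3))
E
```

```text
351.9943310082889 319.2406825720882 200.54668881405166
cam in tool [ 0.0642 -0.0003 -0.162 ]
cam axes in tool (cols x,y,z) [[ 0.001  0.97   0.245]
 [ 1.    -0.001  0.   ]
 [ 0.     0.245 -0.97 ]]
```

View pics/c1.png

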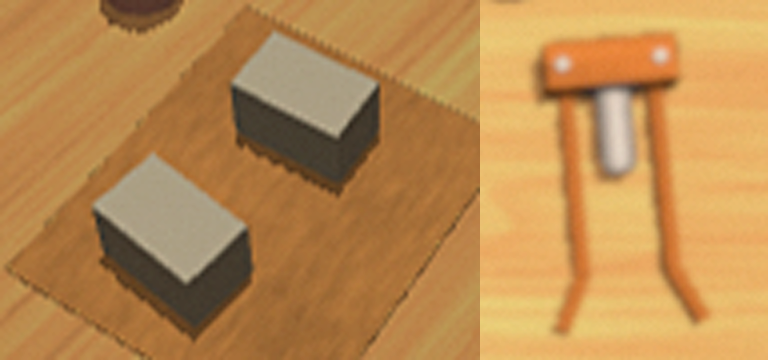

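>>> jog_arm(motion=[{"x": 3.4,"y": -3.1},{"x": 3.4,"y": -3.1},{"x": 3.4,"y": -3.1},{"x": 3.4,"y": -3.1},{"x": 3.4,"y": -3.1}], claw=1)

```text
$.motion[0]: bad value
```

>>> jog_arm(motion=[{"x": 3.4,"y": -3.1},{"x": 3.4,"y": -3.1},{"x": 3.4,"y": -3.1},{"x": 3.4,"y": -3.1},{"x": 3.4,"y": -3.1}])

```text
$.motion[0]: bad value
```

>>> jog_arm(motion=[{"x": 3.4,"y": -3.1},{"x": 3.4,"y": -3.1},{"x": 3.4,"y": -3.1},{"x": 3.4,"y": -3.1},{"x": 3.4,"y": -3.1}])

```text
$.motion[0]: bad value
```

>>> jog_arm(motion=[{"x": 3.4,"y": -3.1,"z": 0,"ax": 0,"ay": 0,"az": 0},{"x": 3.4,"y": -3.1,"z": 0,"ax": 0,"ay": 0,"az": 0},{"x": 3.4,"y": -3.1,"z": 0,"ax": 0,"ay": 0,"az": 0},{"x": 3.4,"y": -3.1,"z": 0,"ax": 0,"ay": 0,"az": 0},{"x": 3.4,"y": -3.1,"z": 0,"ax": 0,"ay": 0,"az": 0}], claw=1)

```text
time_s: 0.6
tool_pos: [0.3301, -0.4045, 0.2222]
tool_rot: [-180.0, 0.0, 20.1]
force: [0.8, -0.7, 0.1]
grip_width: 0.0873
grasp_force: 0.0
```

>>> jog_arm(motion=[{"x": 3.4,"y": -3.1,"z": 0,"ax": 0,"ay": 0,"az": 0},{"x": 3.4,"y": -3.1,"z": 0,"ax": 0,"ay": 0,"az": 0},{"x": 3.4,"y": -3.1,"z": 0,"ax": 0,"ay": 0,"az": 0},{"x": 3.4,"y": -3.1,"z": 0,"ax": 0,"ay": 0,"az": 0},{"x": 3.4,"y": -3.1,"z": 0,"ax": 0,"ay": 0,"az": 0}])

```text
time_s: 1.1
tool_pos: [0.4364, -0.2006, 0.2224]
tool_rot: [180.0, 0.0, 20.1]
force: [-0.1, -0.6, -0.0]
grip_width: 0.087
grasp_force: 0.0
```

>>> jog_arm(motion=[{"x": 3.4,"y": -3.1,"z": 0,"ax": 0,"ay": 0,"az": 0},{"x": 3.4,"y": -3.1,"z": 0,"ax": 0,"ay": 0,"az": 0},{"x": 3.4,"y": -3.1,"z": 0,"ax": 0,"ay": 0,"az": 0},{"x": 3.4,"y": -3.1,"z": 0,"ax": 0,"ay": 0,"az": 0},{"x": 3.4,"y": -3.1,"z": 0,"ax": 0,"ay": 0,"az": 0}])

```text
time_s: 1.6
tool_pos: [0.5428, 0.003, 0.2224]
tool_rot: [180.0, 0.0, 20.1]
force: [0.2, -1.0, -0.3]
grip_width: 0.087
grasp_force: 0.0
```

```bash
python3 - <<'E'
from h import *
import pickle
a,p=snap('wrist','w1.png'); pickle.dump(p,open('w1.pkl','wb'))
E
```

>>> jog_arm(motion=[{"x": 3.5,"y": -3.1,"z": 0,"ax": 0,"ay": 0,"az": 0},{"x": 3.5,"y": -3.1,"z": 0,"ax": 0,"ay": 0,"az": 0},{"x": 3.5,"y": -3.1,"z": 0,"ax": 0,"ay": 0,"az": 0},{"x": 3.5,"y": -3.1,"z": 0,"ax": 0,"ay": 0,"az": 0},{"x": 3.5,"y": -3.1,"z": 0,"ax": 0,"ay": 0,"az": 0}])

```text
time_s: 2.15
tool_pos: [0.6542, 0.2081, 0.2218]
tool_rot: [180.0, 0.1, 20.1]
force: [0.1, -0.7, 1.4]
grip_width: 0.0869
grasp_force: 0.0
```

>>> jog_arm(motion=[{"x": 3.6,"y": -3.2,"z": 0,"ax": 0,"ay": 0,"az": 0},{"x": 3.6,"y": -3.2,"z": 0,"ax": 0,"ay": 0,"az": 0},{"x": 0,"y": 0,"z": 0,"ax": 0,"ay": 0,"az": 6.7},{"x": 0,"y": 0,"z": 0,"ax": 0,"ay": 0,"az": 6.7},{"x": 0,"y": 0,"z": 0,"ax": 0,"ay": 0,"az": 6.7}])

```text
time_s: 2.65
tool_pos: [0.6989, 0.2924, 0.2209]
tool_rot: [180.0, 0.1, -0.2]
force: [0.2, 0.3, 0.3]
grip_width: 0.0869
grasp_force: 0.0
```

```bash
python3 - <<'E'
from h import *
import pickle
a,p=snap('wrist','w2.png'); pickle.dump(p,open('w2.pkl','wb'))
g=cv2.imread('pics/w1.png'); b=cv2.imread('pics/w2.png')
cv2.imwrite('pics/c2.png',cv2.convertScaleAbs(cv2.resize(np.vstack([g,b]),None,fx=.75,fy=.75,interpolation=cv2.INTER_AREA),alpha=1.4))
E
```

```text
(no output)
```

View pics/c2.png

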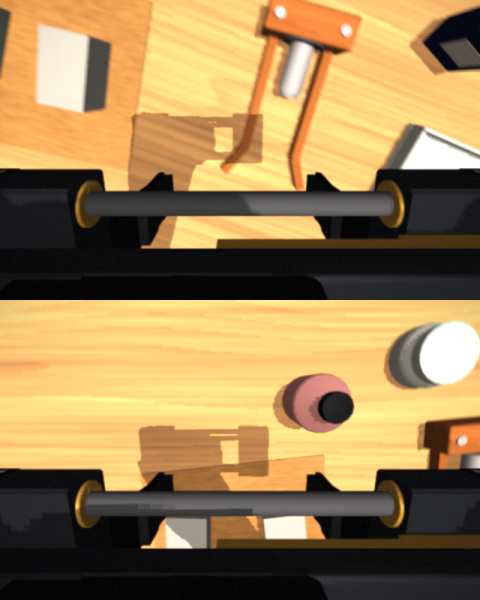

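The upper part (w1) shows the gauge with its stub at about (390,90) full-res. The lower part (w2) shows the gripper hiding the boots' +x ends at the bottom. I'll tilt the tool so the camera looks back at those ends.

>>> jog_arm(motion=[{"x": 0,"y": 0,"z": 0,"ax": 0,"ay": -8,"az": 0},{"x": 0,"y": 0,"z": 0,"ax": 0,"ay": -8,"az": 0},{"x": 0,"y": 0,"z": 0,"ax": 0,"ay": -8,"az": 0},{"x": 0,"y": 0,"z": 0,"ax": 0,"ay": -8,"az": 0},{"x": 0,"y": 0,"z": 0,"ax": 0,"ay": 0,"az": 0}])

```text
time_s: 3.2
tool_pos: [0.6881, 0.2823, 0.2057]
tool_rot: [179.8, 26.4, -0.8]
force: [0.2, -1.8, -1.0]
grip_width: 0.0868
grasp_force: 0.0
```

```bash
python3 - <<'E'
from h import *
import pickle
a,p=snap('wrist','w3.png'); pickle.dump(p,open('w3.pkl','wb'))
print(env.get_obs()['qpos'], proj(p,[.587,.364,.031]),proj(p,[.59,.225,.031]))
cv2.imwrite('pics/c3.png',cv2.convertScaleAbs(cv2.imread('pics/w3.png'),alpha=1.4))
E
```

```text
[ -17.19224451   55.28095439   -9.43918587   32.28974361   -3.36306632
  116.7931001  -115.70383616] (np.float64(241.690953550645), np.float64(188.32106689525202)) (np.float64(374.01975311789147), np.float64(184.48821034894894))
```

View pics/c3.png

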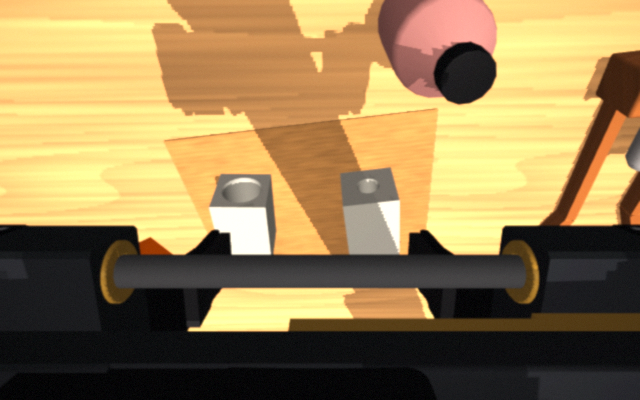

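The left boot at (242,190) has the wide socket, the right boot at (368,187) the narrow one, and the orange decoy is only a corner at (150,245). Both open ends face +x. Next I measure the gauge in w1.

```bash
python3 - <<'E'
from h import *
import pickle
p=pickle.load(open('w1.pkl','rb')); im=cv2.imread('pics/w1.png'); h=cv2.cvtColor(im,cv2.COLOR_BGR2HSV)
m=((h[...,0]<12)&(h[...,1]>140)).astype(np.uint8)
for n,z in(('rails',.02),):
    L=[];Rr=[]
    for v in range(85,200,6):
        xs=np.nonzero(m[v,290:470])[0]+290
        if len(xs)<4: continue
        g=np.split(xs,np.nonzero(np.diff(xs)>8)[0]+1); g=[x for x in g if len(x)>4]
        if len(g)==2:
            a,b=g; A=on(p,(a[0]+a[-1])/2,v,.015);B=on(p,(b[0]+b[-1])/2,v,.015)
            L.append(A);Rr.append(B)
        else: print(v,[(x[0],x[-1]) for x in g])
L=np.array(L);Rr=np.array(Rr)
for Q in(L,Rr):
    print(Q[:,:2].round(4).tolist())
q=((h[...,1]<60)&(h[...,2]>90)).astype(np.uint8); q[:,:340]=0;q[:,450:]=0;q[:50]=0;q[150:]=0
cs,_=cv2.findContours(q,cv2.RETR_EXTERNAL,cv2.CHAIN_APPROX_NONE)
for c in cs:
    if cv2.contourArea(c)>100:
        r=cv2.minAreaRect(c); P=np.array([on(p,*b,.035) for b in cv2.boxPoints(r)]);print(r,P.round(4).tolist())
cs,_=cv2.findContours(m[:80],cv2.RETR_EXTERNAL,cv2.CHAIN_APPROX_NONE)
cv2.imwrite('pics/c4.png',cv2.resize(im[0:200,280:500],None,fx=2.5,fy=2.5))
E
```

```text
127 []
139 []
157 []
169 [(np.int64(329), np.int64(335))]
175 []
181 []
187 [(np.int64(325), np.int64(331))]
193 [(np.int64(321), np.int64(328))]
199 [(np.int64(317), np.int64(327))]Traceback (most recent call last):
  File "<stdin>", line 17, in <module>
IndexError: too many indices for array: array is 1-dimensional, but 2 were indexed
```

```bash
python3 - <<'E'
from h import *
im=cv2.imread('pics/w1.png')
cv2.imwrite('pics/c4.png',cv2.resize(im[0:240,280:500],None,fx=2.5,fy=2.5,interpolation=cv2.INTER_CUBIC))
E
```

```text
(no output)
```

View pics/c4.png

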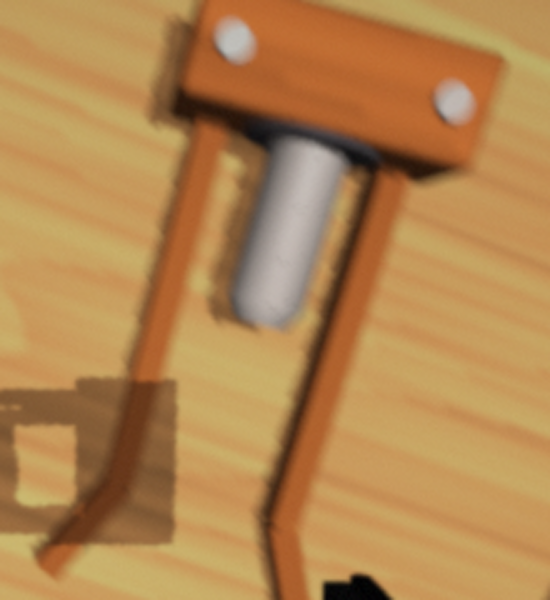

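The crop shows the two rails, with bends at about (122,480) and (283,520), the block's top front edge from (190,92) to (466,165), and the stub tip at about (264,322).

```bash
python3 - <<'E'
from h import *
import pickle
p=pickle.load(open('w1.pkl','rb'))
f=lambda x,y,z:on(p,280+x/2.5-.3,y/2.5-.3,z)[:2]
L=[f(209,150,.02),f(148,375,.02),f(122,482,.02)];R=[f(388,195,.02),f(325,395,.02),f(285,520,.02)]
B=[f(190,92,.05),f(466,165,.05)]; S=[f(310,145,.043),f(268,300,.043)]; T=f(264,318,.032)
for n,Q in zip('LRBS',(L,R,B,S)):
    d=Q[-1]-Q[0]; print(n,np.round(Q,4).tolist(),'dir',np.degrees(np.arctan2(d[1],d[0])).round(1))
print('T',T)
print('blockmid',np.mean(B,0))
E
```

```text
L [[0.6635, 0.002], [0.5742, -0.0068], [0.5282, -0.0125]] dir -173.9
R [[0.6723, -0.0701], [0.5918, -0.0786], [0.5366, -0.0841]] dir -174.1
B [[0.6739, 0.0173], [0.6854, -0.0842]] dir -83.5
S [[0.6739, -0.0303], [0.618, -0.0373]] dir -172.9
T [ 0.61162545 -0.04050568]
blockmid [ 0.6796858  -0.03345911]
```

Gauge: stop face at (0.680, -0.0335), yaw about 6.2°. Wide boot: (0.5425, 0.364), yaw about -2°. I'll level the tool and go over it.

>>> jog_arm(motion=[{"x": 0,"y": 0,"z": 0,"ax": 0,"ay": 8,"az": 0},{"x": 0,"y": 0,"z": 0,"ax": 0,"ay": 8,"az": 0},{"x": 0,"y": 0,"z": 0,"ax": 0,"ay": 8,"az": 0},{"x": 0,"y": 0,"z": 0,"ax": 0,"ay": 2.4,"az": 1.2},{"x": -4,"y": -2,"z": 0,"ax": 0,"ay": 0,"az": 0}])

```text
time_s: 3.75
tool_pos: [0.6476, 0.3061, 0.2155]
tool_rot: [-179.6, -0.6, -1.6]
force: [-0.1, -0.7, 0.5]
grip_width: 0.0867
grasp_force: 0.0
```

>>> jog_arm(motion=[{"x": -3.5,"y": -2,"z": 1,"ax": 0,"ay": 0,"az": 0},{"x": -3.5,"y": -2,"z": 1,"ax": 0,"ay": 0,"az": 0},{"x": -3.5,"y": -2,"z": 1,"ax": 0,"ay": 0,"az": 0},{"x": 0,"y": 0,"z": 1,"ax": 0,"ay": 0,"az": 0},{"x": 0,"y": 0,"z": 0,"ax": 0,"ay": 0,"az": 0}])

```text
time_s: 4.25
tool_pos: [0.5402, 0.3747, 0.1736]
tool_rot: [-179.5, -0.2, -1.1]
force: [0.8, 0.4, -0.2]
grip_width: 0.0873
grasp_force: 0.0
```

>>> jog_arm(motion=[{"x": 0.2,"y": 1,"z": 2,"ax": 0.4,"ay": 0,"az": 0.9},{"x": 0,"y": 0,"z": 4,"ax": 0,"ay": 0,"az": 0},{"x": 0,"y": 0,"z": 4,"ax": 0,"ay": 0,"az": 0},{"x": 0,"y": 0,"z": 3,"ax": 0,"ay": 0,"az": 0},{"x": 0,"y": 0,"z": 1.2,"ax": 0,"ay": 0,"az": 0}])

```text
time_s: 4.75
tool_pos: [0.5448, 0.3624, 0.0284]
tool_rot: [-179.3, 0.0, -2.5]
force: [-0.2, -0.7, -0.1]
grip_width: 0.0871
grasp_force: 0.0
```

>>> jog_arm(motion=[{"x": 0,"y": 0,"z": 0,"ax": 0,"ay": 0,"az": 0},{"x": 0,"y": 0,"z": 0,"ax": 0,"ay": 0,"az": 0},{"x": 0,"y": 0,"z": 0,"ax": 0,"ay": 0,"az": 0},{"x": 0,"y": 0,"z": 0,"ax": 0,"ay": 0,"az": 0},{"x": 0,"y": 0,"z": 0,"ax": 0,"ay": 0,"az": 0}], claw=-1, squeeze=25)

```text
time_s: 5.25
tool_pos: [0.5469, 0.3646, 0.0321]
tool_rot: [-179.0, -0.2, -2.6]
force: [0.2, -0.0, 3.7]
grip_width: 0.056
grasp_force: 24.9
```

>>> jog_arm(motion=[{"x": 0,"y": 0,"z": -2,"ax": 0,"ay": 0,"az": 0},{"x": 0,"y": 0,"z": -4,"ax": 0,"ay": 0,"az": 0},{"x": 0,"y": 0,"z": -3,"ax": 0,"ay": 0,"az": 0},{"x": -0.5,"y": 2.5,"z": 0,"ax": 0,"ay": 0,"az": -2},{"x": -0.6,"y": 4.5,"z": 0,"ax": 0,"ay": 0,"az": -2}])

```text
time_s: 5.75
tool_pos: [0.5325, 0.2967, 0.1211]
tool_rot: [-178.9, -0.3, 1.9]
force: [0.9, -0.7, -1.8]
grip_width: 0.0559
grasp_force: 24.9
```

>>> jog_arm(motion=[{"x": -0.8,"y": 4.5,"z": 0,"ax": 0,"ay": 0,"az": -2},{"x": -0.8,"y": 4.5,"z": 0,"ax": 0,"ay": 0,"az": -2},{"x": -0.8,"y": 4.5,"z": 0,"ax": 0,"ay": 0,"az": -0.7},{"x": -0.8,"y": 4.5,"z": 0,"ax": 0,"ay": 0,"az": 0},{"x": -0.8,"y": 4.5,"z": 0,"ax": 0,"ay": 0,"az": 0}])

```text
time_s: 6.25
tool_pos: [0.5105, 0.0636, 0.1162]
tool_rot: [-179.2, -0.3, 6.2]
force: [0.9, 0.0, -1.9]
grip_width: 0.0556
grasp_force: 24.9
```

>>> jog_arm(motion=[{"x": -0.8,"y": 4.5,"z": 0,"ax": 0,"ay": 0,"az": 0},{"x": -0.8,"y": 4.5,"z": 0,"ax": 0,"ay": 0,"az": 0},{"x": 0,"y": 0,"z": 0,"ax": 0,"ay": 0,"az": 0},{"x": 0,"y": 0,"z": 0,"ax": 0,"ay": 0,"az": 0},{"x": 0,"y": 0,"z": 0,"ax": 0,"ay": 0,"az": 0}])

```text
time_s: 6.75
tool_pos: [0.5047, -0.0245, 0.1146]
tool_rot: [-179.1, -0.2, 6.2]
force: [0.0, 0.9, -0.8]
grip_width: 0.0561
grasp_force: 24.9
```

>>> jog_arm(motion=[{"x": -2.7,"y": 2.8,"z": 0,"ax": -0.9,"ay": 0.2,"az": 0},{"x": 0,"y": 0,"z": 3,"ax": 0,"ay": 0,"az": 0},{"x": 0,"y": 0,"z": 3,"ax": 0,"ay": 0,"az": 0},{"x": 0,"y": 0,"z": 2,"ax": 0,"ay": 0,"az": 0},{"x": 0,"y": 0,"z": 0,"ax": 0,"ay": 0,"az": 0}])

```text
time_s: 7.25
tool_pos: [0.4789, -0.0546, 0.0314]
tool_rot: [-180.0, -0.1, 6.3]
force: [-0.3, -0.8, -2.4]
grip_width: 0.0557
grasp_force: 24.9
```

```bash
python3 - <<'E'
from h import *
o=env.get_obs(); print(o['tool_pos'],o['tool_rot'],o['force'])
im,p=snap('wrist','w5.png')
t,q=snap('top','t5.png')
a=cv2.resize(t[160:320,320:440],(450,600),interpolation=cv2.INTER_CUBIC)
cv2.imwrite('pics/c5.png',np.hstack([a,cv2.resize(im[:,170:470],(350,467))[:600] if 0 else cv2.copyMakeBorder(cv2.resize(im[0:400,145:495],(350,400)),0,200,0,0,0)])[:,:,::-1])
E
```

```text
[ 0.47888747 -0.05463833  0.03137391] [-1.79993274e+02 -7.42830118e-02  6.30596801e+00] [-0.28083661 -0.77781787 -2.40445698]
```

View pics/c5.png

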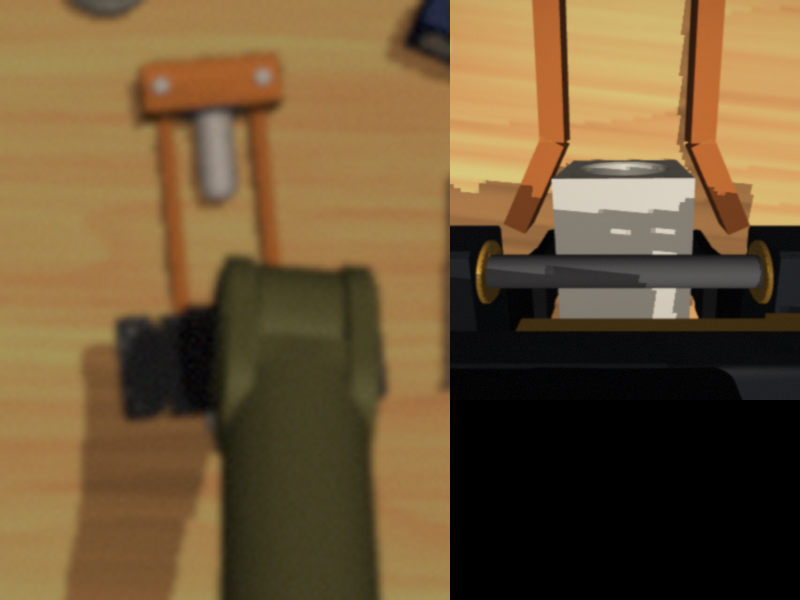

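The boot sits at the lane mouth with its wide socket facing the stub. The rails' midline is about 5 px to the right, or 2.5 mm, so I'll correct that and slide in.

>>> jog_arm(motion=[{"x": 0,"y": 0.25,"z": 0,"ax": 0,"ay": 0,"az": 0},{"x": 2,"y": 0,"z": 0,"ax": 0,"ay": 0,"az": 0},{"x": 2,"y": 0,"z": 0,"ax": 0,"ay": 0,"az": 0},{"x": 2,"y": 0,"z": 0,"ax": 0,"ay": 0,"az": 0},{"x": 1.5,"y": 0,"z": 0,"ax": 0,"ay": 0,"az": 0}])

```text
time_s: 7.85
tool_pos: [0.5583, -0.05, 0.0362]
tool_rot: [180.0, -0.6, 6.2]
force: [-2.0, 1.9, -1.6]
grip_width: 0.0559
grasp_force: 24.9
```

>>> jog_arm(motion=[{"x": 1,"y": 0,"z": 0,"ax": 0,"ay": 0,"az": 0},{"x": 1,"y": 0,"z": 0,"ax": 0,"ay": 0,"az": 0},{"x": 1,"y": 0,"z": 0,"ax": 0,"ay": 0,"az": 0},{"x": 1,"y": 0,"z": 0,"ax": 0,"ay": 0,"az": 0},{"x": 0,"y": 0,"z": 0,"ax": 0,"ay": 0,"az": 0}])

```text
time_s: 8.35
tool_pos: [0.597, -0.046, 0.0342]
tool_rot: [180.0, -0.5, 6.2]
force: [1.4, 4.3, -7.8]
grip_width: 0.056
grasp_force: 24.9
```

Rising about 5 mm; I'll correct the height and the lateral offset while continuing.

>>> jog_arm(motion=[{"x": 0,"y": -0.15,"z": 0.3,"ax": 0,"ay": 0.4,"az": 0},{"x": 0,"y": -0.1,"z": 0.1,"ax": 0,"ay": 0,"az": 0},{"x": 0.5,"y": 0,"z": 0,"ax": 0,"ay": 0,"az": 0},{"x": 0.5,"y": 0,"z": 0,"ax": 0,"ay": 0,"az": 0},{"x": 0,"y": 0,"z": 0,"ax": 0,"ay": 0,"az": 0}])

```text
time_s: 8.85
tool_pos: [0.6072, -0.0434, 0.0317]
tool_rot: [179.9, -0.9, 6.1]
force: [-0.1, -0.2, -2.0]
grip_width: 0.0558
grasp_force: 25.0
```

>>> jog_arm(motion=[{"x": 0.7,"y": 0,"z": 0,"ax": 0,"ay": -0.8,"az": 0},{"x": 0.7,"y": 0,"z": 0.1,"ax": 0,"ay": 0,"az": 0},{"x": 0.7,"y": 0,"z": 0,"ax": 0,"ay": 0,"az": 0},{"x": 0.5,"y": 0,"z": 0,"ax": 0,"ay": 0,"az": 0},{"x": 0,"y": 0,"z": 0,"ax": 0,"ay": 0,"az": 0}])

```text
time_s: 9.35
tool_pos: [0.6327, -0.0403, 0.0303]
tool_rot: [179.9, -0.1, 6.1]
force: [0.1, 0.2, -0.1]
grip_width: 0.0557
grasp_force: 25.0
```

>>> jog_arm(motion=[{"x": 0.3,"y": 0,"z": 0,"ax": 0,"ay": 0,"az": 0},{"x": 0.2,"y": 0,"z": 0,"ax": 0,"ay": 0,"az": 0},{"x": 0.2,"y": 0,"z": 0,"ax": 0,"ay": 0,"az": 0},{"x": 0,"y": 0,"z": 0,"ax": 0,"ay": 0,"az": 0},{"x": 0,"y": 0,"z": 0,"ax": 0,"ay": 0,"az": 0}])

```text
time_s: 9.85
tool_pos: [0.6388, -0.0397, 0.0303]
tool_rot: [179.9, -0.1, 6.1]
force: [-0.6, -1.1, 0.8]
grip_width: 0.0557
grasp_force: 24.9
```

Expect contact soon; keep going in small steps.

>>> jog_arm(motion=[{"x": 0.15,"y": 0,"z": 0.05,"ax": 0,"ay": 0,"az": 0},{"x": 0.15,"y": 0,"z": 0.05,"ax": 0,"ay": 0,"az": 0},{"x": 0.15,"y": 0,"z": 0,"ax": 0,"ay": 0,"az": 0},{"x": 0,"y": 0,"z": 0,"ax": 0,"ay": 0,"az": 0},{"x": 0,"y": 0,"z": 0,"ax": 0,"ay": 0,"az": 0}])

```text
time_s: 10.35
tool_pos: [0.6399, -0.0397, 0.0289]
tool_rot: [180.0, 0.4, 6.1]
force: [-8.2, -1.2, 8.5]
grip_width: 0.0559
grasp_force: 25.0
```

>>> jog_arm(motion=[{"x": 0.1,"y": 0,"z": -0.1,"ax": 0,"ay": 0,"az": 0},{"x": 0.1,"y": 0,"z": 0,"ax": 0,"ay": 0,"az": 0},{"x": 0,"y": 0,"z": 0,"ax": 0,"ay": 0,"az": 0},{"x": 0,"y": 0,"z": 0,"ax": 0,"ay": 0,"az": 0},{"x": 0,"y": 0,"z": 0,"ax": 0,"ay": 0,"az": 0}])

```text
time_s: 10.85
tool_pos: [0.6399, -0.0397, 0.0289]
tool_rot: [180.0, 0.6, 6.1]
force: [-11.4, -0.6, 6.9]
grip_width: 0.0559
grasp_force: 25.0
```

>>> jog_arm(motion=[{"x": 0,"y": 0,"z": 0,"ax": 0,"ay": 0,"az": 0},{"x": 0,"y": 0,"z": 0,"ax": 0,"ay": 0,"az": 0},{"x": 0,"y": 0,"z": 0,"ax": 0,"ay": 0,"az": 0},{"x": 0,"y": 0,"z": 0,"ax": 0,"ay": 0,"az": 0},{"x": 0,"y": 0,"z": 0,"ax": 0,"ay": 0,"az": 0}], claw=1)

```text
time_s: 11.35
tool_pos: [0.6454, -0.0389, 0.0303]
tool_rot: [179.9, -0.1, 6.1]
force: [0.0, 0.3, -0.6]
grip_width: 0.0842
grasp_force: 0.0
```

>>> jog_arm(motion=[{"x": 0,"y": 0,"z": -2,"ax": 0,"ay": 0,"az": 0},{"x": 0,"y": 0,"z": -4,"ax": 0,"ay": 0,"az": 0},{"x": 0,"y": 0,"z": -4,"ax": 0,"ay": 0,"az": 0},{"x": -5,"y": 0,"z": -2,"ax": 0,"ay": 0,"az": 0},{"x": -5,"y": 0,"z": 0,"ax": 0,"ay": 0,"az": 0}])

```text
time_s: 11.85
tool_pos: [0.5516, -0.049, 0.1524]
tool_rot: [179.9, -0.5, 6.2]
force: [0.1, -0.4, -0.1]
grip_width: 0.0869
grasp_force: 0.0
```

```bash
python3 - <<'E'
from h import *
o=env.get_obs(); print(o['tool_pos'],o['tool_rot'],o['force'])
im,p=snap('wrist','w6.png')
cv2.imwrite('pics/c6.png',cv2.resize(im[0:240,200:460],None,fx=2.4,fy=2.4,interpolation=cv2.INTER_CUBIC)[:,:,::-1])
E
```

```text
[ 0.55158968 -0.04904106  0.15242012] [179.8620731   -0.46453272   6.17602625] [ 0.11805539 -0.42030039 -0.13174282]
```

View pics/c6.png

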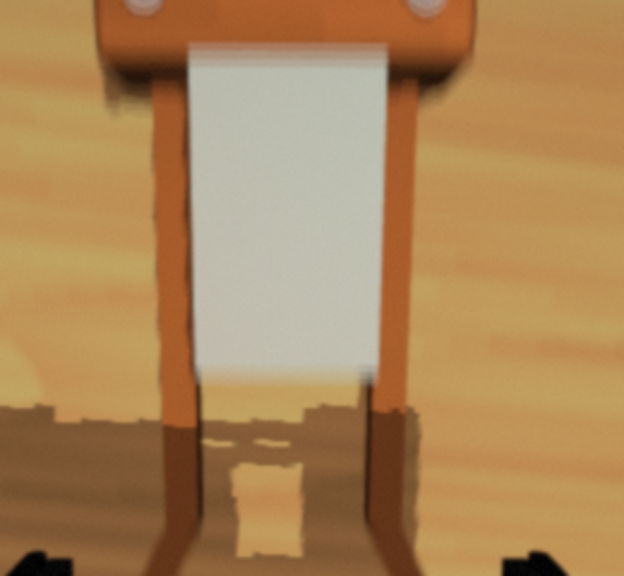

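The boot is home: its open end meets the stop along the block's front edge at about y=50 in the crop, and it sits between the rails. Next is the narrow boot.

>>> jog_arm(motion=[{"x": 0.4,"y": -4.5,"z": 0,"ax": 0,"ay": 0,"az": 0},{"x": 0.4,"y": -4.5,"z": 0,"ax": 0,"ay": 0,"az": 0},{"x": 0.4,"y": -4.5,"z": 0,"ax": 0,"ay": 0,"az": 0},{"x": 0.4,"y": -4.5,"z": 0,"ax": 0,"ay": 0,"az": 0},{"x": 0.4,"y": -4.5,"z": 0,"ax": 0,"ay": 0,"az": 0}])

```text
time_s: 12.4
tool_pos: [0.5449, 0.1785, 0.1486]
tool_rot: [179.9, -0.1, 6.1]
force: [0.0, -0.4, 0.3]
grip_width: 0.0872
grasp_force: 0.0
```

>>> jog_arm(motion=[{"x": 0.5,"y": -4.5,"z": 0,"ax": 0,"ay": 0,"az": -1},{"x": 0,"y": -0.3,"z": 2,"ax": 0,"ay": 0,"az": 0},{"x": 0,"y": 0,"z": 2,"ax": 0,"ay": 0,"az": 0},{"x": 0,"y": 0,"z": 0,"ax": 0,"ay": 0,"az": 0},{"x": 0,"y": 0,"z": 0,"ax": 0,"ay": 0,"az": 0}])

```text
time_s: 12.9
tool_pos: [0.5448, 0.2246, 0.1083]
tool_rot: [179.9, 0.0, 7.1]
force: [-0.1, 0.6, 1.4]
grip_width: 0.0873
grasp_force: 0.0
```

>>> jog_arm(motion=[{"x": 0.2,"y": 0,"z": 2.5,"ax": 0,"ay": 0,"az": 0},{"x": 0,"y": 0,"z": 2.5,"ax": 0,"ay": 0,"az": 0},{"x": 0,"y": 0,"z": 2.5,"ax": 0,"ay": 0,"az": 0},{"x": 0,"y": 0,"z": 0.2,"ax": 0,"ay": 0,"az": 0},{"x": 0,"y": 0,"z": 0,"ax": 0,"ay": 0,"az": 0}])

```text
time_s: 13.4
tool_pos: [0.5475, 0.2249, 0.0323]
tool_rot: [179.9, -0.1, 7.1]
force: [0.1, 0.3, -0.4]
grip_width: 0.0869
grasp_force: 0.0
```

>>> jog_arm(motion=[{"x": 0,"y": 0,"z": 0,"ax": 0,"ay": 0,"az": 0},{"x": 0,"y": 0,"z": 0,"ax": 0,"ay": 0,"az": 0},{"x": 0,"y": 0,"z": 0,"ax": 0,"ay": 0,"az": 0},{"x": 0,"y": 0,"z": 0,"ax": 0,"ay": 0,"az": 0},{"x": 0,"y": 0,"z": 0,"ax": 0,"ay": 0,"az": 0}], claw=-1)

```text
time_s: 13.9
tool_pos: [0.5471, 0.2255, 0.0318]
tool_rot: [180.0, -0.1, 7.1]
force: [-0.2, -0.6, 1.3]
grip_width: 0.0559
grasp_force: 25.0
```

>>> jog_arm(motion=[{"x": 0,"y": 0,"z": -2,"ax": 0,"ay": 0,"az": 0},{"x": 0,"y": 0,"z": -4,"ax": 0,"ay": 0,"az": 0},{"x": 0,"y": 0,"z": -4,"ax": 0,"ay": 0,"az": 0},{"x": 0,"y": 0,"z": -3,"ax": 0,"ay": 0,"az": 0},{"x": 0,"y": 0,"z": 0,"ax": 0,"ay": 0,"az": 0}])

```text
time_s: 14.4
tool_pos: [0.5495, 0.2265, 0.1665]
tool_rot: [-179.9, -0.5, 7.1]
force: [0.1, 0.2, -0.6]
grip_width: 0.0555
grasp_force: 25.0
```

>>> jog_arm(motion=[{"x": -0.4,"y": 3,"z": 0,"ax": 0,"ay": 0,"az": 2.5},{"x": -0.4,"y": 4.5,"z": 0,"ax": 0,"ay": 0,"az": 3},{"x": -0.1,"y": 4.5,"z": 0,"ax": 0,"ay": 0,"az": 3},{"x": 0,"y": 4.5,"z": 0,"ax": 0,"ay": 0,"az": 0},{"x": 0,"y": 4.5,"z": 0,"ax": 0,"ay": 0,"az": 0}])

```text
time_s: 14.9
tool_pos: [0.5429, 0.013, 0.16]
tool_rot: [179.9, 0.1, -1.4]
force: [1.0, -0.6, -2.1]
grip_width: 0.0558
grasp_force: 25.0
```

>>> jog_arm(motion=[{"x": 0,"y": 4.5,"z": 0,"ax": 0,"ay": 0,"az": 0},{"x": 0,"y": 4.5,"z": 0,"ax": 0,"ay": 0,"az": 0},{"x": 0,"y": 4.5,"z": 0,"ax": 0,"ay": 0,"az": 0},{"x": 0,"y": 4.5,"z": 0,"ax": 0,"ay": 0,"az": 0},{"x": 0,"y": 4.5,"z": 0,"ax": 0,"ay": 0,"az": 0}])

```text
time_s: 15.4
tool_pos: [0.5376, -0.2116, 0.1603]
tool_rot: [180.0, 0.1, -1.4]
force: [0.1, 0.4, -2.4]
grip_width: 0.0557
grasp_force: 25.0
```

>>> jog_arm(motion=[{"x": 0,"y": 4.5,"z": 0,"ax": 0,"ay": 0,"az": 0},{"x": 0,"y": 4.5,"z": 0,"ax": 0,"ay": 0,"az": 0},{"x": 0,"y": 0,"z": 2,"ax": 0,"ay": 0,"az": 0},{"x": 0,"y": 0,"z": 2,"ax": 0,"ay": 0,"az": 0},{"x": 0,"y": 0,"z": 0,"ax": 0,"ay": 0,"az": 0}])

```text
time_s: 15.9
tool_pos: [0.5335, -0.2988, 0.117]
tool_rot: [-179.9, 0.4, -1.4]
force: [-0.4, 1.1, -2.4]
grip_width: 0.0557
grasp_force: 25.0
```

>>> jog_arm(motion=[{"x": 1.6,"y": 1.2,"z": 1,"ax": 0,"ay": 0,"az": 0},{"x": 0,"y": 0,"z": 3,"ax": 0,"ay": 0,"az": 0},{"x": 0,"y": 0,"z": 2.5,"ax": 0,"ay": 0,"az": 0},{"x": 0,"y": 0,"z": 1.3,"ax": 0,"ay": 0,"az": 0},{"x": 0,"y": 0,"z": 0,"ax": 0,"ay": 0,"az": 0}])

```text
time_s: 16.4
tool_pos: [0.551, -0.3113, 0.0419]
tool_rot: [-180.0, 0.2, -1.3]
force: [-0.2, 1.2, -1.5]
grip_width: 0.0558
grasp_force: 25.0
```

>>> jog_arm(motion=[{"x": 0,"y": 0,"z": 0.2,"ax": 0,"ay": 0,"az": 0},{"x": 0,"y": 0,"z": 0.1,"ax": 0,"ay": 0,"az": 0},{"x": 0,"y": 0,"z": 0,"ax": 0,"ay": 0,"az": 0},{"x": 0,"y": 0,"z": 0,"ax": 0,"ay": 0,"az": 0},{"x": 0,"y": 0,"z": 0,"ax": 0,"ay": 0,"az": 0}])

```text
time_s: 16.9
tool_pos: [0.5528, -0.3128, 0.0417]
tool_rot: [179.9, -0.1, -1.4]
force: [-0.7, 0.0, -2.1]
grip_width: 0.0558
grasp_force: 25.0
```

>>> jog_arm(motion=[{"x": 0,"y": 0,"z": 0.3,"ax": 0,"ay": 0,"az": 0},{"x": 0,"y": 0,"z": 0.2,"ax": 0,"ay": 0,"az": 0},{"x": 0,"y": 0,"z": 0.1,"ax": 0,"ay": 0,"az": 0},{"x": 0,"y": 0,"z": 0,"ax": 0,"ay": 0,"az": 0},{"x": 0,"y": 0,"z": 0,"ax": 0,"ay": 0,"az": 0}])

```text
time_s: 17.4
tool_pos: [0.5525, -0.3126, 0.0349]
tool_rot: [179.9, -0.0, -1.4]
force: [0.9, 0.0, -1.2]
grip_width: 0.0558
grasp_force: 25.0
```

On or within a millimetre of the floor: release and retreat.

>>> jog_arm(motion=[{"x": 0,"y": 0,"z": 0.1,"ax": 0,"ay": 0,"az": 0},{"x": 0,"y": 0,"z": 0,"ax": 0,"ay": 0,"az": 0},{"x": 0,"y": 0,"z": 0,"ax": 0,"ay": 0,"az": 0},{"x": 0,"y": 0,"z": 0,"ax": 0,"ay": 0,"az": 0},{"x": 0,"y": 0,"z": 0,"ax": 0,"ay": 0,"az": 0}])

```text
time_s: 17.9
tool_pos: [0.5525, -0.3127, 0.0349]
tool_rot: [179.9, -0.0, -1.4]
force: [-3.6, 2.2, 6.1]
grip_width: 0.0558
grasp_force: 25.0
```

>>> jog_arm(motion=[{"x": 0,"y": 0,"z": 0,"ax": 0,"ay": 0,"az": 0},{"x": 0,"y": 0,"z": 0,"ax": 0,"ay": 0,"az": 0},{"x": 0,"y": 0,"z": 0,"ax": 0,"ay": 0,"az": 0},{"x": 0,"y": 0,"z": 0,"ax": 0,"ay": 0,"az": 0},{"x": 0,"y": 0,"z": 0,"ax": 0,"ay": 0,"az": 0}], claw=1)

```text
time_s: 18.4
tool_pos: [0.5525, -0.3127, 0.0339]
tool_rot: [179.9, -0.0, -1.4]
force: [-0.4, -1.0, -0.3]
grip_width: 0.0845
grasp_force: 0.0
```

>>> jog_arm(motion=[{"x": 0,"y": 0,"z": -2,"ax": 0,"ay": 0,"az": 0},{"x": 0,"y": 0,"z": -4,"ax": 0,"ay": 0,"az": 0},{"x": 0,"y": 0,"z": -4,"ax": 0,"ay": 0,"az": 0},{"x": 0,"y": 0,"z": -4,"ax": 0,"ay": 0,"az": 0},{"x": -2,"y": 4,"z": -2,"ax": 0,"ay": 0,"az": 0}])

```text
time_s: 18.9
tool_pos: [0.5379, -0.3455, 0.1983]
tool_rot: [-179.9, -0.5, -0.7]
force: [1.9, 0.0, 0.2]
grip_width: 0.0871
grasp_force: 0.0
```

>>> jog_arm(motion=[{"x": -2,"y": 4.5,"z": 0,"ax": 0,"ay": 0,"az": 0},{"x": -2,"y": 4.5,"z": 0,"ax": 0,"ay": 0,"az": 0},{"x": -2,"y": 4.5,"z": 0,"ax": 0,"ay": 0,"az": 0},{"x": -2,"y": 4.5,"z": 0,"ax": 0,"ay": 0,"az": 0},{"x": -2,"y": 4.5,"z": 0,"ax": 0,"ay": 0,"az": 0}])

```text
time_s: 19.4
tool_pos: [0.4252, -0.5761, 0.1944]
tool_rot: [179.9, -0.1, -1.3]
force: [-0.0, 0.0, 0.6]
grip_width: 0.0872
grasp_force: 0.0
```

```bash
python3 - <<'E'
from h import *
t,q=snap('top','t7.png'); s,_=snap('side','s7.png')
a=cv2.resize(t[130:290,330:530],(800,640),interpolation=cv2.INTER_CUBIC)[:,:]
b=cv2.resize(s[110:230,290:450],(400,300),interpolation=cv2.INTER_CUBIC)
cv2.imwrite('pics/c7.png',np.hstack([cv2.resize(a,(400,320)),cv2.copyMakeBorder(b,0,20,0,0,0)])[:,:,::-1])
E
```

```text
(no output)
```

View pics/c7.png

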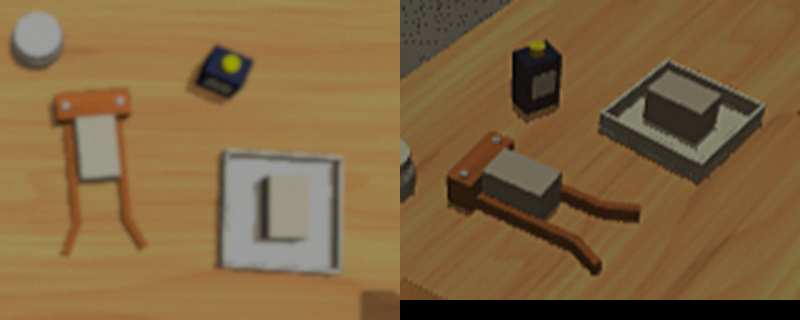

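The wide boot sits against the stop at about (97,115) in the left panel, and the narrow boot lies flat in the tray at (287,207). The carton and jar are where they were, and the arm is clear.

```bash
python3 -c "
from h import env
print(env.sign_off())"
```

```text
the job is handed in; nothing more can be done
None
```

The wide-socket boot is fully home on the stub against the wooden stop, the narrow one lies flat in the white tray, I left the flask, carton and jar alone, and the job is handed in at about 19.5 s; the sign-off returned no verdict.

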